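# Make up a coffee set and a tea set on two serving boards

### The job

Make up the two drink sets for the table. Coffee, on the dark board with the glass: stand the steel drip filter on the glass, drop its press down into it, and put the glass shaker in the free round recess of that board. Tea, on the light board with the mug: hang the lidded infuser in the mug and stand the milk jug in the free recess of that board; everything should end upright and let go, with the glass and the mug still in their own recesses.

Things in the scene. Friction and masses are not known exactly. Their poses are not given: they have to be found in the camera images.
- filter_mid (a point): Loose steel drip filter: open cup 62 mm wide (65 at rim, 57 inside) on a thin drip plate 94 wide, locating ring 58 wide below. Heights above its foot in mm: ring 0-6, plate 6-8.5 (edge 10), inner floor 9, rim 46. Pick it by the outside of the cup. Point on its axis, 23 mm above its foot; z up. On the glass, the plate rests on the glass rim and the ring hangs inside.
- press_mid (a point): Loose press of the drip filter: perforated steel disc 47 mm wide, 4 thick at the foot, 8 mm stem, black cylindrical knob 17 mm wide from 46 to 76 mm above the foot (its top). Pick it by the knob. Point on its axis, 38 mm above its foot; z up. Seated, the disc lies flat on the filter's inner floor.
- infuser_mid (a point): Loose lidded tea infuser: perforated steel basket 57 mm wide narrowing to 45 at the foot, round steel flange 94 wide at 50 to 53 mm above the foot, low lid to 56 mm, brown wooden knob 15 to 20 wide from 56 to 88 mm. Pick it by the knob. Point on its axis, 44 mm above its foot; z up. In the mug, the basket hangs inside and the flange rests on the rim.
- shaker_mid (a point): Loose small clear glass shaker with a grey domed top: widest (43 mm) 30 mm above its foot, narrowing to 34 mm from 60 mm up, 90 mm high; the pads should reach down to its widest part. Point on its axis, 45 mm above its foot; z up.
- jug_mid (a point): Loose small green stoneware milk jug: round body widest (64 mm) 22 mm above its foot, 40 mm wide at 60 mm, 83 mm high. Handle to its -y (6 mm thick, out to 47 mm from the axis), pouring lip to its -x (37 mm from the axis, above 70 mm). Grip the body low, on a line some 35 degrees off its x axis, clear of both. Point on the body's axis, 41.5 mm above its foot; z up.
- glass_mid (a point): Clear drinking glass, loose, standing in a recess of the dark board: 80 mm wide at the rim (72 inside), 70 mm at the foot, 91 mm high, open on top. Point on its axis, 45 mm above its foot, so the rim is 46 mm above the point.
- mug_mid (a point): Green stoneware mug, loose, standing in a recess of the light board: 81 mm wide at the rim (70 inside) without its handle, which points to its -y; 74 mm high, open on top. Point on the axis of the round body, 37 mm above its foot, so the rim is 37 mm above the point.
- coffee_board: Dark wooden serving board, fixed, 116 mm (x) by 225 mm (y), 20 mm thick, with two round recesses 8 mm deep with grey felt floors (12 mm above the table). Origin: centre of its underside. The glass stands in the recess at y = -55 mm; the free recess, 62 mm wide, for the shaker, is centred at x = 0, y = +55 mm.
- tea_board: Light wooden serving board, fixed, 116 mm (x) by 225 mm (y), 20 mm thick, with two round recesses 8 mm deep with grey felt floors (12 mm above the table). Origin: centre of its underside. The mug stands in the recess at y = -55 mm; the free recess, 86 mm wide, for the jug, is centred at x = 0, y = +55 mm.

How it is judged:
By the outcome, as a careful person would: the job done as asked, in the order asked, and still so for the second after the job is handed in, with the robot touching nothing.
It also fails if it takes over 120 s, if anything falls off the work surface, if the arm or the gripper's body presses on something with over 40 N, if the wrist force passes 120 N, or if a joint passes its speed limit or range.

### The arm

A 6-joint arm with a two-finger parallel gripper is mounted at the origin on a cart in front of the work surface, level with it; the furniture and walls round the work are solid. World frame = base frame: x ahead of the robot, y to its left, z up, the work surface at z = 0. Lengths are in m, angles in rad, forces in N, time in s.
With the tool pointing down it reaches from about 0.375 to 0.9 m from the base axis. Payload 3.1 kg.
Tool frame: the origin (TCP) lies on the centre line of the jaws, within the pads' length; the fingertips stand robot.tip_reach ahead of it and the grasp point (between the pads) lies 8 mm behind it (robot.tip_reach is the distance from the TCP to the fingertips, in m); z points along the fingers, y is the line along which they close (so a half turn about z gives the same grasp; the last joint's range is limited). The gripper opens to 87 mm and grips with 3 to 60 N. Pads are 19 mm wide; open, the fingers measure 117 mm over their backs; the gripper's body (75 mm by 190 mm) begins 51 mm behind the grasp point.
Start: joints at [-0.178, 0.527, 1.433, -0, 1.181, -0.178], TCP at [0.625, 0, 0.234] pointing down, gripper open.
Joint ranges: [-3.08, 3.08], [-0.75, 2.2], [0.22, 2.44], [-1.43, 4.57], [0, 2.65], [-2.85, 2.85]. Speed limits (rad/s): [2.79, 2.79, 3.14, 3.14, 3.14, 3.14].

### API

Orientations are given as a unit quaternion [x, y, z, w].
In Python, from rig import robot gives the robot as it stands.
- The arm moves only by the tool jog_arm, never from a script. Its argument "motion" is one flat list of numbers, 7 for each row, row after row: the shift along the tool's x, y, z scaled (see below), then the turn, a rotation vector about the tool's x, y, z scaled (see below), then the gripper's target within -1 to 1 (shut at 1, half-way at 0, fully open at -1). In form: [x, y, z, rx, ry, rz, hand, x, y, z, rx, ry, rz, hand, ...]. A call has 1 to 12 rows; each row shifts and turns the commanded pose from where the row before left it, along the tool's axes as they then stand; what a row does not reach is not made up. The controller multiplies each number of a shift by 4 cm and each number of a turn by 4 degrees. A row lasts 1/8 s, in which the tool goes at most 62.5 mm and 10.7 degrees, less where a joint would pass 70% of its speed; a pose out of reach is approached as far as the arm can. A call with a number of a shift or a turn outside -1 to 1 is refused whole. A call with a gripper value outside its range is refused whole. The fingers move at their own pace and stop on an object; "grip_force" is the grip in N (left out, the last holds). Time passes only in rows, so rows that do not move let the fingers close. It gives the time, the measured TCP pose, the force, the opening and the grip force at its end, in the units of the state.
- robot.get_obs(): the state, without advancing time (a new reading comes with each control period).
- robot.camera(name): name is "scene" or "side" or "wrist"; returns the picture (384x512x3 uint8, blue, green, red); there is no depth.
- robot.calibration(name): a dict with "fx", "fy", "cx", "cy" (pixels), "R" (3x3) and "t" (3): a world point X has camera coordinates R X + t; the wrist camera has in their place "T_tool_cam" (4x4, takes a point from camera to tool coordinates, whose origin is the TCP and whose axes are the flange's). Camera axes: x right, y down, z forward; pixel columns grow to the right and rows downward; lengths in m; the calibration is good to about 2 mm. A picture is of the moment at which its call begins: read the wrist's pose just before it. calibration takes no time and is no camera call.
- robot.hand_in(): hands the job in; it is judged then, once.
The state is a dict: "time": time; "q": joint angles; "joint_velocities": joint speeds; "joint_torque": joint torques, N m; "position": TCP position; "tool_rot": TCP orientation; "ft_force": force on the tool from outside, world axes, zero at the start; "moment": the same for the moment, N m; "grip_width": finger opening in m; "grip_force": force on a finger pad.
Only numpy, scipy, OpenCV 4.12 (cv2) and the standard library are available. Lean on these libraries where they do the work, as an engineer would, in place of code of your own. Each camera call takes 0.05 s, during which the arm holds its last target. There are 200 camera calls.

## Working session

There is one attempt and no reset: what is moved stays moved. The work goes in short steps, Python scripts to look and compute and a tool call to move; the robot and the scene stay as the last step left them, time stands still between calls to the robot, and variables do not carry over. Pictures are saved under pics/ and viewed, at most 14 in all, crops included, and the job is handed in when it is done.

Besides the shell and the picture viewer there is one more tool, called as name(argument=value, ...) on one line, values as JSON. jog_arm: Moves the arm, as the interface text tells. Shifts and turns lie within -1 to 1; 1 stands for 4 cm of shift or 4 degrees of turn. Its arguments: {"type":"object","properties":{"motion":{"type":"array","items":{"type":"number"}},"grip_force":{"type":"number"}},"required":["motion"]}

```bash
mkdir -p pics; ls
python3 - <<'E'
from rig import robot
import cv2,numpy as np
o=robot.get_obs(); print(o['position'],o['tool_rot'],o['grip_width'],robot.tip_reach,o['time'])
for n in ['scene','side','wrist']:
    im=robot.camera(n); cv2.imwrite(f'pics/{n}0.png',im)
    c=robot.calibration(n); print(n,{k:np.round(v,4).tolist() for k,v in c.items()})
a=[cv2.imread(f'pics/{n}0.png') for n in ['scene','side']]
E
```

```text
pics
[6.24281387e-01 1.59833372e-04 2.32561917e-01] [ 7.07097691e-01  7.07115024e-01 -6.31333220e-04 -8.94229485e-04] 0.08712883378768731 0.011 0.0
scene {'fx': 407.7908, 'fy': 407.7908, 'cx': 260.8312, 'cy': 190.3507, 'R': [[0.5416, -0.8405, -0.0156], [-0.4607, -0.2813, -0.8418], [0.7031, 0.4631, -0.5396]], 't': [-0.2938, 0.3065, 0.6717]}
side {'fx': 359.9284, 'fy': 359.9284, 'cx': 251.074, 'cy': 195.1815, 'R': [[-0.9295, -0.3687, 0.01], [-0.1809, 0.4322, -0.8835], [0.3214, -0.823, -0.4684]], 't': [0.4742, 0.1522, 0.7304]}
wrist {'fx': 266.2224, 'fy': 266.2224, 'cx': 256.3818, 'cy': 193.1748, 'T_tool_cam': [[-0.0003, -0.958, -0.2869, 0.0788], [1.0, -0.0003, -0.0002, 0.0004], [0.0001, -0.2869, 0.958, -0.1525], [0.0, 0.0, 0.0, 1.0]]}
```

View pics/scene0.png

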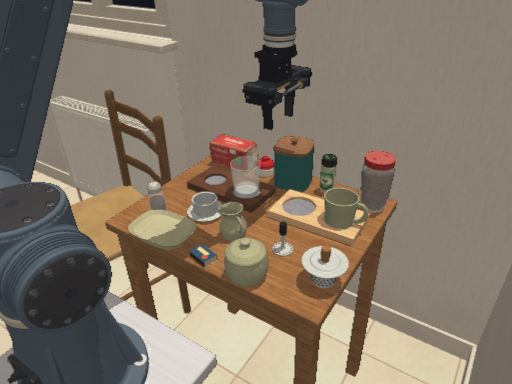

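View pics/side0.png

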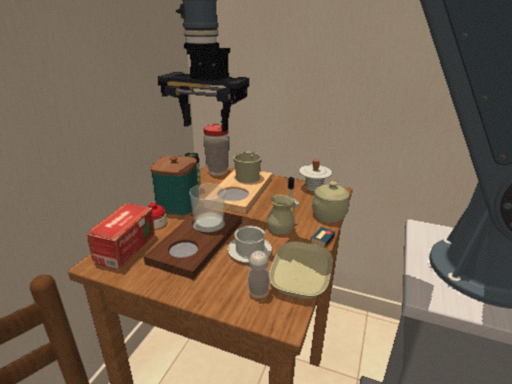

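View pics/wrist0.png

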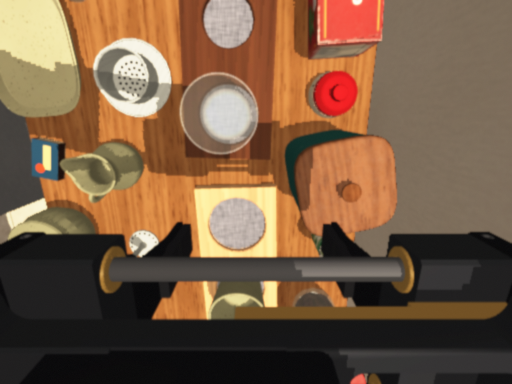

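The three views show the boards running along y. In the wrist view (right = +x, up = +y) the filter is near (132,76), the glass rim near (220,113), the free recesses near (228,22) and (237,223), and the jug near (115,165). The press is at (145,243). The shaker shows in scene (155,195) and side (259,275), and the infuser in scene (325,260) and side (316,175).

```bash
cat > h.py <<'E'
import numpy as np,cv2
from scipy.spatial.transform import Rotation as Ro
from rig import robot
def cam(name,o=None):
    c=robot.calibration(name);K=(c['fx'],c['fy'],c['cx'],c['cy'])
    if name=='wrist':
        T=np.eye(4);T[:3,:3]=Ro.from_quat(o['tool_rot']).as_matrix();T[:3,3]=o['position']
        T=T@np.array(c['T_tool_cam']);return K,T[:3,:3],T[:3,3]
    R=np.array(c['R']);return K,R.T,-R.T@np.array(c['t'])
def ray(C,uv):
    K,R,p=C;d=R@np.array([(uv[0]-K[2])/K[0],(uv[1]-K[3])/K[1],1]);return p,d/np.linalg.norm(d)
def plane(C,uv,z):
    p,d=ray(C,uv);return p+d*(z-p[2])/d[2]
def tri(*a):
    A=np.zeros((3,3));b=np.zeros(3);R=[ray(*x) for x in a]
    for p,d in R:
        M=np.eye(3)-np.outer(d,d);A+=M;b+=M@p
    X=np.linalg.solve(A,b);return X,max(np.linalg.norm(np.cross(X-p,d)) for p,d in R)
def proj(C,X):
    K,R,p=C;v=R.T@(np.array(X)-p);return K[0]*v[0]/v[2]+K[2],K[1]*v[1]/v[2]+K[3]
def snap(f,names=('wrist',)):
    o=robot.get_obs();ims=[robot.camera(n) for n in names]
    cv2.imwrite(f,cv2.hconcat(ims)) if len(ims)==1 else [cv2.imwrite(f.replace('.png','_'+n+'.png'),i) for n,i in zip(names,ims)]
    return o,cam('wrist',o)
E
python3 - <<'E'
from h import *
o=robot.get_obs();S,D,W=cam('scene'),cam('side'),cam('wrist',o)
P=lambda n,x:print(n,np.round(x[0],3),round(x[1],4)) if isinstance(x,tuple) else print(n,np.round(x,3))
P('shaker top',tri((S,(154,185)),(D,(259,254))))
P('inf knob',tri((S,(325,250)),(D,(316,162))))
P('press top',tri((S,(283,224)),(D,(291,180))))
P('filt S',plane(S,(205,199),.046));P('filt D',plane(D,(250,236),.046));P('filt W',plane(W,(130,77),.009))
P('glass W',plane(W,(220,113),.103));P('glass D',plane(D,(208,192),.103))
P('rec c',plane(W,(228,22),.012));P('rec t',plane(W,(237,223),.012))
P('rec c D',plane(D,(183,249),.012));P('rec t S',plane(S,(299,206),.012))
P('jug W',plane(W,(118,165),.03));P('jug D',tri((D,(281,218)),(S,(233,225))))
P('mug S',plane(S,(340,197),.086));P('mug D',plane(D,(248,156),.086))
P('cb corners',np.array([plane(W,u,.02) for u in [(186,157),(271,158),(274,0),(181,0)]]))
P('tb corners',np.array([plane(W,u,.02) for u in [(195,187),(276,186)]]))
E
```

```text
shaker top [0.406 0.227 0.082] 0.0004
inf knob [ 0.408 -0.238  0.079] 0.0009
press top [ 0.447 -0.119  0.069] 0.0021
filt S [0.463 0.115 0.046]
filt D [0.461 0.131 0.046]
filt W [0.459 0.125 0.009]
glass W [0.588 0.079 0.103]
glass D [0.58  0.085 0.103]
rec c [0.59  0.187 0.012]
rec t [ 0.595 -0.08   0.012]
rec c D [0.592 0.184 0.012]
rec t S [ 0.603 -0.078  0.012]
jug W [0.437 0.012 0.03 ]
jug D [0.432 0.007 0.027] 0.0008
mug S [ 0.591 -0.19   0.086]
mug D [ 0.595 -0.188  0.086]
cb corners [[0.528 0.022 0.02 ]
 [0.645 0.02  0.02 ]
 [0.645 0.207 0.02 ]
 [0.536 0.207 0.02 ]]
tb corners [[ 0.537 -0.021  0.02 ]
 [ 0.652 -0.02   0.02 ]]
```

jog_arm(motion=[-1,-0.5,-0.5,0,0,0,-1,-1,-0.5,-0.5,0,0,0,-1,-1,-0.5,-0.5,0,0,0,-1,-1,-0.5,0,0,0,0,-1,-1,-0.5,0,0,0,0,-1,0,0,0,0,0,0,-1])

```text
time: 0.9
position: [0.5237, -0.2025, 0.2934]
tool_rot: [0.709, 0.706, -0.0, -0.0]
ft_force: [-0.4, 1.1, -0.4]
grip_width: 0.087
grip_force: 0.0
```

Run:
```python
from h import *
o,W=snap('pics/w1.png');print(o['position'],o['time'])
for X in [(.408,-.238,.088),(.447,-.119,.076),(.593,-.189,.086),(.435,.01,.03)]: print(np.round(proj(W,X)))
```

```text
[ 0.52367814 -0.2024639   0.29336306] 0.9
[174. 198.]
[198. 110.]
[307. 163.]
[190.  11.]
```

View pics/w1.png

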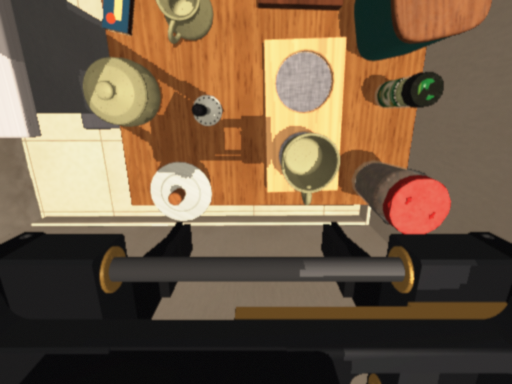

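The wrist view shows the infuser flange centred near (181,192), its knob at (177,197), the press knob top at (199,110) with its disc at (208,110), the mug rim near (310,162), and the tea recess at (304,81).

Run:
```python
from h import *
o=robot.get_obs();W=cam('wrist',o);im=cv2.imread('pics/w1.png')
hsv=cv2.cvtColor(im,cv2.COLOR_BGR2HSV)
def fit(m,box,nm):
    x0,y0,x1,y1=box;mm=np.zeros_like(m);mm[y0:y1,x0:x1]=m[y0:y1,x0:x1]
    c=max(cv2.findContours(mm,0,1)[0],key=cv2.contourArea);e=cv2.fitEllipse(cv2.convexHull(c));print(nm,np.round(e[0],1),np.round(e[1],1));return e[0]
steel=((hsv[...,1]<60)&(hsv[...,2]>110)).astype(np.uint8)*255
u=fit(steel,(145,158,218,226),'infuser');print(plane(W,u,.053).round(4))
u=fit(steel,(188,92,226,130),'press disc');print(plane(W,u,.004).round(4))
u=fit(steel,(268,42,340,118),'tea rec');print(plane(W,u,.012).round(4))
print('knob',plane(W,(199,110),.076).round(4),'mug',plane(W,(310,162),.086).round(4),'inf knob',plane(W,(176.5,197.5),.088).round(4))
# initial wrist picture
```

```text
infuser [180. 194.] [58.5 80.6]
[ 0.4067 -0.2406  0.053 ]
press disc [207.1 109.8] [27.6 29.6]
[ 0.4468 -0.1161  0.004 ]
tea rec [303.3  81.4] [54.  58.8]
[ 0.5959 -0.0757  0.012 ]
knob [ 0.4488 -0.1174  0.076 ] mug [ 0.5978 -0.1856  0.086 ] inf knob [ 0.4119 -0.2351  0.088 ]
```

jog_arm(motion=[1,-0.2,0,0,0,0,-1,1,-0.2,0,0,0,0,-1,1,-0.2,0,0,0,0,-1,1,-0.2,0,0,0,0,-1,1,-0.2,0,0,0,0,-1,1,0,0,0,0,0,-1,1,0,0,0,0,0,-1,0,0,0,0,0,0,-1,0,0,0,0,0,0,-1])

```text
time: 2.08
position: [0.4848, 0.0806, 0.2934]
tool_rot: [0.706, 0.708, -0.0, 0.0]
ft_force: [0.4, -0.3, -0.7]
grip_width: 0.0869
grip_force: 0.0
```

Run:
```python
from h import *
o,W=snap('pics/w2.png');print(o['position'],o['time'])
```

```text
[0.48483636 0.08060439 0.29343413] 2.075
```

View pics/w2.png

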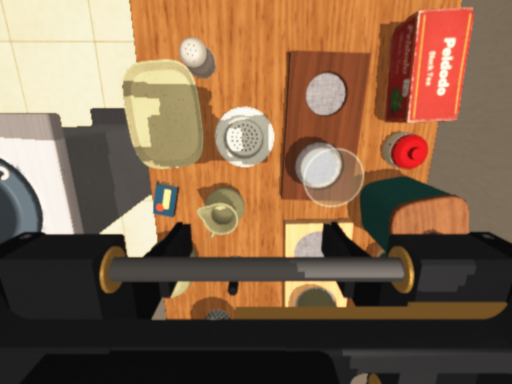

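The view shows the shaker top at (193,52), the filter plate near (244,137), the coffee recess at (326,94), the glass rim near (333,177), and the jug at (224,210).

Run:
```python
from h import *
o=robot.get_obs();W=cam('wrist',o);im=cv2.imread('pics/w2.png')
hsv=cv2.cvtColor(im,cv2.COLOR_BGR2HSV)
def fit(m,box,nm):
    x0,y0,x1,y1=box;mm=np.zeros_like(m);mm[y0:y1,x0:x1]=m[y0:y1,x0:x1]
    c=max(cv2.findContours(mm,0,1)[0],key=cv2.contourArea);e=cv2.fitEllipse(cv2.convexHull(c));print(nm,np.round(e[0],1),np.round(e[1],1));return e[0]
steel=((hsv[...,1]<60)&(hsv[...,2]>90)).astype(np.uint8)*255
u=fit(steel,(205,100,282,175),'filter plate');print(plane(W,u,.009).round(4))
u=fit(steel,(300,66,350,120),'rec');print(plane(W,u,.012).round(4))
u=fit(steel,(178,36,208,68),'shaker top');print(plane(W,u,.082).round(4))
print('glass',plane(W,(333,177),.103).round(4))
print('board corners',*[plane(W,u,.02).round(4) for u in [(290,51),(368,53),(283,198)]])
cv2.imwrite('pics/crop.png',cv2.resize(im[90:240,190:390],None,fx=4,fy=4,interpolation=2))
```

```text
filter plate [244.1 136.2] [57.7 59.7]
[0.4655 0.1236 0.009 ]
rec [325.4  93.6] [38.3 42.4]
[0.5908 0.1878 0.012 ]
shaker top [193.3  53.1] [24.9 31.1]
[0.4075 0.23   0.082 ]
glass [0.5865 0.0784 0.103 ]
board corners [0.5336 0.2449 0.02  ] [0.6462 0.2423 0.02  ] [0.53   0.0227 0.02  ]
```

View pics/crop.png

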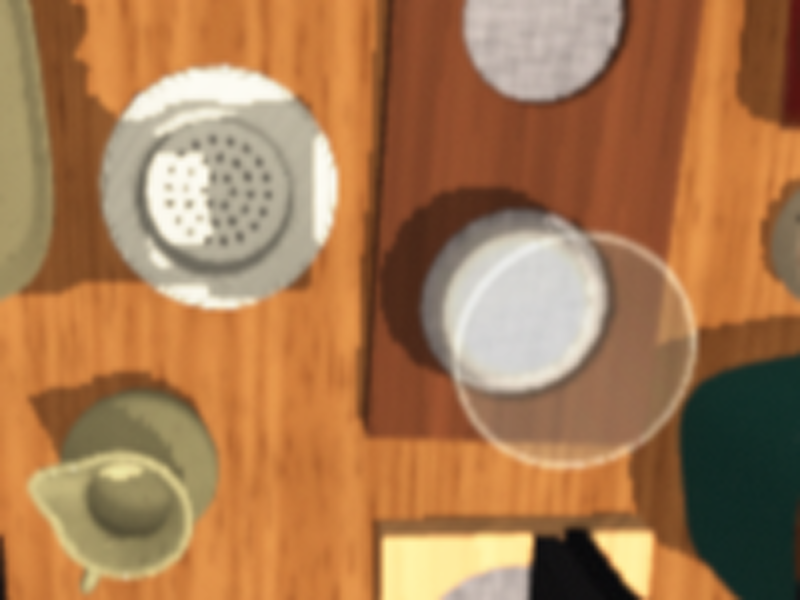

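jog_arm(motion=[0.54,-0.24,0,0,0,0,-1,0.54,-0.24,0,0,0,0,-1,0,0,0.4,0,0,-1,-1,0,0,0.4,0,0,-1,-1,0,0,0.4,0,0,-1,-1,0,0,0.4,0,0,-1,-1,0,0,0.4,0,0,-1,-1,0,0,0.4,0,0,-1,-1,0,0,0.4,0,0,-1,-1,0,0,0.4,0,0,-1,-1,0,0,0.4,0,0,-1,-1,0,0,0.4,0,0,-1,-1])

```text
time: 3.62
position: [0.4664, 0.1221, 0.1331]
tool_rot: [0.422, 0.906, 0.0, 0.0]
ft_force: [-0.5, -0.4, 0.2]
grip_width: 0.0876
grip_force: 0.0
```

Run:
```python
from h import *
o,W=snap('pics/w3.png');print(o['position'],o['tool_rot'],o['time'])
print(proj(W,(.4655,.1236,.046)),proj(W,(.4655,.1236,.009)))
```

```text
[0.46637045 0.12211552 0.13305591] [4.22498648e-01 9.06363533e-01 4.50811280e-05 1.94030400e-04] 3.625
(np.float64(256.4482507178152), np.float64(198.3353012911155)) (np.float64(256.42459356167757), np.float64(187.83636332635672))
```

View pics/w3.png

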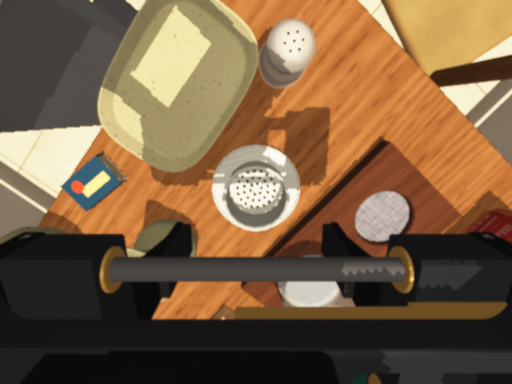

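jog_arm(motion=[0,0,0.65,0,0,0,-1,0,0,0.65,0,0,0,-1,0,0,0.65,0,0,0,-1,0,0,0.65,0,0,0,-1,0,0,0,0,0,0,-1,0,0,0,0,0,0,0.2,0,0,0,0,0,0,1,0,0,0,0,0,0,1,0,0,0,0,0,0,1,0,0,0,0,0,0,1], grip_force=25)

```text
time: 4.92
position: [0.466, 0.1232, 0.0303]
tool_rot: [0.422, 0.906, 0.0, 0.0]
ft_force: [-1.0, -1.1, 6.0]
grip_width: 0.0623
grip_force: 24.7
```

jog_arm(motion=[0,0,-0.5,0,0,0,1,0,0,-0.8,0,0,0,1,0,0,-0.8,0,0,0,1,0,0,-0.7,0,0,0,1,0,0,-0.7,0,0,0,1,-0.57,0.32,0,0,0,0,1,-0.57,0.32,0,0,0,0,1,-0.57,0.32,0,0,0,0,1,-0.57,0.32,0,0,0,0,1,-0.55,0.32,0,0,0,0,1,0,0,0,0,0,0,1,0,0,0,0,0,0,1])

```text
time: 6.42
position: [0.5859, 0.0781, 0.169]
tool_rot: [0.423, 0.906, -0.0, -0.001]
ft_force: [-0.8, -0.6, -1.3]
grip_width: 0.0624
grip_force: 24.8
```

Run:
```python
from h import *
o,W=snap('pics/w4.png',('wrist','side','scene'));print(o['position'],o['tool_rot'],o['time'],o['grip_width'])
a=[cv2.imread(f'pics/w4_{n}.png') for n in ('wrist','side','scene')]
c=cv2.resize(a[1][90:240,130:290],None,fx=2.5,fy=2.5);d=cv2.resize(a[2][90:240,170:330],None,fx=2.5,fy=2.5)
cv2.imwrite('pics/c4.png',cv2.hconcat([c,d]))
```

```text
[0.58585112 0.07807614 0.1689972 ] [ 4.22595935e-01  9.06317022e-01 -4.07261389e-04 -1.40181051e-03] 6.425 0.062381843394113345
```

View pics/c4.png

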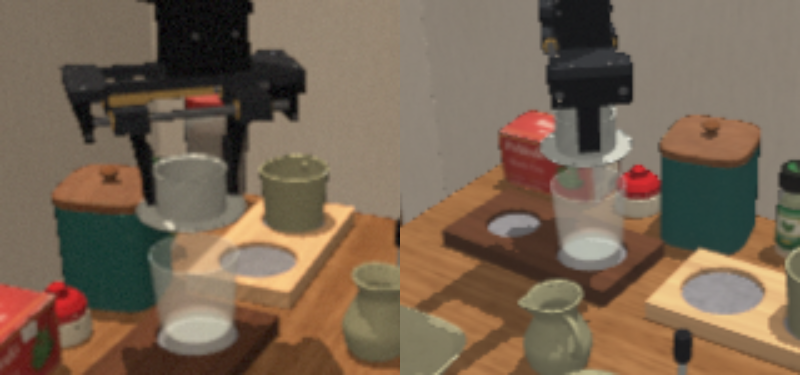

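The side crop shows the filter's plate centred within about 1 px of the glass rim in both views, so it is well inside the 7 mm of play. Lowering.

jog_arm(motion=[0,0,0.3,0,0,0,1,0,0,0.3,0,0,0,1,0,0,0.3,0,0,0,1,0,0,0.1,0,0,0,1,0,0,0.03,0,0,0,1,0,0,0,0,0,0,1,0,0,0,0,0,0,1])

```text
time: 7.45
position: [0.5879, 0.0776, 0.1288]
tool_rot: [0.423, 0.906, 0.0, 0.0]
ft_force: [-0.2, -0.3, -1.2]
grip_width: 0.0625
grip_force: 24.8
```

jog_arm(motion=[0,0,0.04,0,0,0,1,0,0,0.03,0,0,0,1,0,0,0,0,0,0,1,0,0,0,0,0,0,1])

```text
time: 7.95
position: [0.5882, 0.0775, 0.1274]
tool_rot: [0.423, 0.906, 0.0, 0.001]
ft_force: [-1.9, -0.3, 7.3]
grip_width: 0.0625
grip_force: 24.7
```

jog_arm(motion=[0,0,0,0,0,0,0,0,0,0,0,0,0,-1,0,0,0,0,0,0,-1,0,0,0,0,0,0,-1,0,0,0,0,0,0,-1,0,0,-0.4,0,0,0,-1,0,0,-0.7,0,0,0,-1,0,0,-0.9,0,0,0,-1,0,0,-0.9,0,0,0,-1,0,0,0,0,0,0,-1])

```text
time: 9.2
position: [0.5899, 0.0776, 0.246]
tool_rot: [0.423, 0.906, 0.002, 0.004]
ft_force: [-0.2, -0.8, 0.9]
grip_width: 0.0873
grip_force: 0.0
```

Run:
```python
from h import *
o,W=snap('pics/w5.png',('wrist','side'));print(o['position'],o['tool_rot'],o['time'],o['grip_width'])
a=[cv2.imread(f'pics/w5_{n}.png') for n in ('wrist','side')]
c=cv2.resize(a[1][120:260,130:290],(400,350));cv2.imwrite('pics/c5.png',cv2.hconcat([c,cv2.resize(a[0],(400,300))[0:300].copy() if 0 else cv2.resize(a[0][0:350,56:456],(400,350))]))
print(proj(W,(.588,.0775,.143)))
```

```text
[0.58993303 0.0776231  0.24601492] [0.42254144 0.90633269 0.00165698 0.00412847] 9.2 0.08731723821556986
(np.float64(253.9465292821941), np.float64(193.42482529231273))
```

View pics/c5.png

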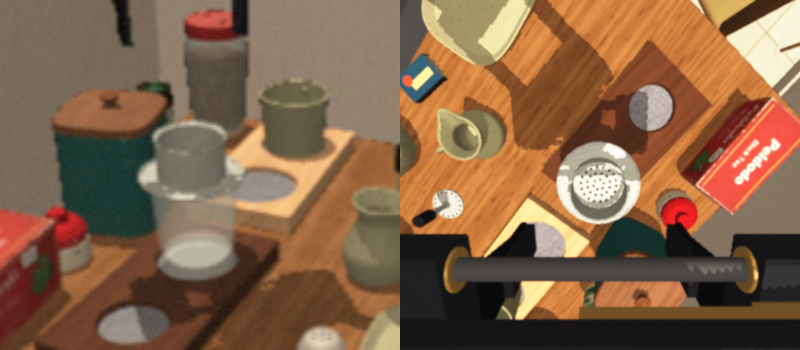

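The filter is seated level on the glass: plate centred near (599,183) in the composite, and the glass still in its recess. Next is the press.

jog_arm(motion=[-0.24,-0.975,0,0,0,0,-1,-0.24,-0.975,0,0,0,0,-1,-0.24,-0.975,0,0,0,0,-1,-0.24,-0.975,0,0,0,0,-1,-0.24,-0.975,0,0,0,0,-1,-0.24,-0.975,0,0,0,0,-1])

```text
time: 10.05
position: [0.4436, -0.1173, 0.2404]
tool_rot: [0.423, 0.906, 0.0, -0.002]
ft_force: [-0.8, 0.4, 0.6]
grip_width: 0.0871
grip_force: 0.0
```

jog_arm(motion=[0,0,0,0,0,-1,-1,0,0,0,0,0,-1,-1,0,0,0.25,0,0,-1,-1,0,0,0.25,0,0,-1,-1,0,0,0.25,0,0,-1,-1,0,0,0.25,0,0,-1,-1,0,0,0.25,0,0,-1,-1,0,0,0.25,0,0,-1,-1,0,0,0.25,0,0,-1,-1,0,0,0.25,0,0,-1,-1,0,0,0,0,0,-1,-1,0,0,0,0,0,-1,-1])

```text
time: 11.55
position: [0.4442, -0.1163, 0.1603]
tool_rot: [0.016, 1.0, 0.001, -0.002]
ft_force: [0.4, -0.1, -0.6]
grip_width: 0.0865
grip_force: 0.0
```

Run:
```python
from h import *
o,W=snap('pics/w6.png');print(o['position'],o['tool_rot'],o['time'],o['q'])
print(proj(W,(.448,-.117,.076)),proj(W,(.447,-.1165,.0)))
```

```text
[ 0.44418732 -0.11629353  0.1602673 ] [ 1.63264156e-02  9.99865011e-01  8.53313400e-04 -1.63682145e-03] 11.55 [-5.00221748e-01  4.28546728e-01  1.91081638e+00 -1.70606625e-05
  8.05921321e-01 -2.03835190e+00]
(np.float64(255.77416579872934), np.float64(205.09757868153994)) (np.float64(256.16754948062487), np.float64(183.8269078057633))
```

View pics/w6.png

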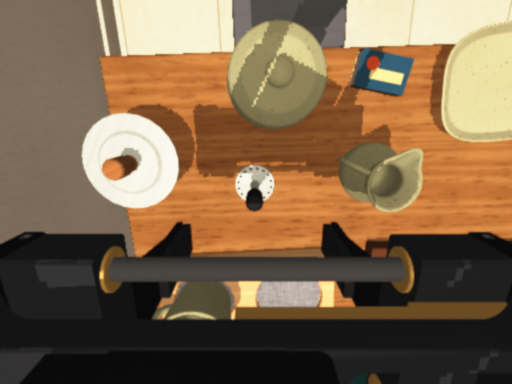

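The view shows the press disc at (255,183) and the knob top near (255,205), both matching the prediction. The infuser flange is at (131,161).

jog_arm(motion=[-0.08,0,0.6,0,0,0,-1,0,0,0.7,0,0,0,-1,0,0,0.7,0,0,0,-1,0,0,0.63,0,0,0,-1,0,0,0,0,0,0,0,0,0,0,0,0,0,1,0,0,0,0,0,0,1,0,0,0,0,0,0,1,0,0,0,0,0,0,1,0,0,0,0,0,0,1,0,0,0,0,0,0,1], grip_force=15)

```text
time: 12.98
position: [0.4486, -0.117, 0.0564]
tool_rot: [0.017, 1.0, -0.0, 0.0]
ft_force: [-0.0, -0.5, 0.1]
grip_width: 0.0249
grip_force: 0.0
```

jog_arm(motion=[0,0,0,0,0,0,1,0,0,0,0,0,0,1,0,0,0,0,0,0,1,0,0,0,0,0,0,1])

```text
time: 13.48
position: [0.4485, -0.1169, 0.0563]
tool_rot: [0.017, 1.0, 0.0, -0.0]
ft_force: [-0.6, -0.6, -0.9]
grip_width: 0.0165
grip_force: 15.0
```

jog_arm(motion=[0,0,-0.5,0,0,0,1,0,0,-0.9,0,0,0,1,0,0,-1,0,0,0,1,0,0,-1,0,0,0,1,0,0,-0.75,0,0,0,1,-0.6,0.9,0,0,0,0,1,-0.6,0.9,0,0,0,0,1,-0.6,0.9,0,0,0,0,1,-0.6,0.9,0,0,0,0,1,-0.6,0.9,0,0,0,0,1,-0.32,0.48,0,0,0,0,1,0,0,0,0,0,0,1])

```text
time: 14.98
position: [0.5885, 0.0788, 0.2219]
tool_rot: [0.016, 1.0, -0.0, -0.0]
ft_force: [0.2, -0.8, -1.0]
grip_width: 0.0162
grip_force: 15.0
```

jog_arm(motion=[0,0,0,0,0,0,1,0,0,0,0,0,0,1])

```text
time: 15.22
position: [0.5874, 0.0766, 0.2222]
tool_rot: [0.018, 1.0, -0.0, -0.0]
ft_force: [-0.0, 0.1, -0.6]
grip_width: 0.0161
grip_force: 15.0
```

Run:
```python
from h import *
o,W=snap('pics/w7.png',('wrist','side','scene'));print(o['position'],o['tool_rot'],o['time'],o['grip_width'])
a=[cv2.imread(f'pics/w7_{n}.png') for n in ('wrist','side','scene')]
c=cv2.resize(a[1][80:220,150:270],None,fx=2.5,fy=2.5);d=cv2.resize(a[2][80:220,190:310],None,fx=2.5,fy=2.5)
e=np.zeros((600,800,3),np.uint8);e[:350,:300]=c;e[:350,300:600]=d;w=a[0][100:350,156:356];e[350:600,:200]=w
cv2.imwrite('pics/c7.png',e)
C5=cam('wrist',{'position':[.58993303,.0776231,.24601492],'tool_rot':[.42254144,.90633269,.00165698,.00412847]})
print('filter plate from w5',plane(C5,(255,183),.106))
X=np.array(o['position']);
for n in('side','scene'): print(n,proj(cam(n),(.588,.0775,.143)),proj(cam(n),(X[0],X[1],X[2]-.0563)))
```

```text
[0.58743931 0.07655469 0.22224312] [ 1.80576418e-02  9.99836821e-01 -9.17902308e-05 -4.94937434e-04] 15.225 0.016117612856085466
filter plate from w5 [0.58799799 0.0787098  0.106     ]
side (np.float64(205.6670093472701), np.float64(173.72891378525483)) (np.float64(205.58275026933435), np.float64(163.9365871298342))
scene (np.float64(244.17159564780079), np.float64(148.71956189796077)) (np.float64(244.0107212832668), np.float64(140.75206864506407))
```

View pics/c7.png

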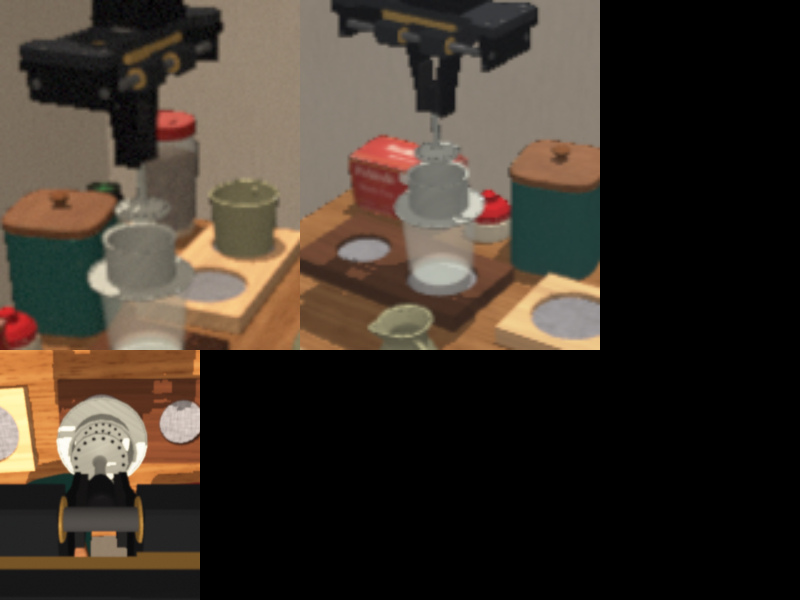

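Disc and cup rim are centred on each other in both views (side crop x≈141, scene crop x≈438). Lowering the press.

jog_arm(motion=[0,0.03,0.3,0,0,0,1,0,0,0.3,0,0,0,1,0,0,0.2,0,0,0,1,0,0,0.2,0,0,0,1,0,0,0.2,0,0,0,1,0,0,0.15,0,0,0,1,0,0,0.08,0,0,0,1,0,0,0,0,0,0,1,0,0,0,0,0,0,1])

```text
time: 16.5
position: [0.5885, 0.0786, 0.1654]
tool_rot: [0.017, 1.0, -0.0, 0.0]
ft_force: [0.2, 0.9, -0.0]
grip_width: 0.0165
grip_force: 15.0
```

jog_arm(motion=[0,0,0.05,0,0,0,1,0,0,0.03,0,0,0,1,0,0,0,0,0,0,1,0,0,0,0,0,0,1])

```text
time: 17.0
position: [0.5883, 0.0787, 0.162]
tool_rot: [0.017, 1.0, -0.0, 0.0]
ft_force: [-0.6, 1.3, 0.7]
grip_width: 0.0162
grip_force: 15.0
```

jog_arm(motion=[0,0,0.03,0,0,0,1,0,0,0,0,0,0,1,0,0,0,0,0,0,1])

```text
time: 17.38
position: [0.5886, 0.0786, 0.1615]
tool_rot: [0.017, 1.0, -0.0, 0.001]
ft_force: [-0.5, -0.0, 5.1]
grip_width: 0.0165
grip_force: 15.0
```

jog_arm(motion=[0,0,0,0,0,0,0.5,0,0,0,0,0,0,0.2,0,0,0,0,0,0,0.2,0,0,0,0,0,0,0.2,0,0,-0.3,0,0,0,0.2,0,0,-0.5,0,0,0,0.2,0,0,-0.7,0,0,0,0.2,0,0,-0.9,0,0,0,0,0,0,0,0,0,1,-1,0,0,0,0,0,1,-1,0,0,0,0,0,1,-1])

```text
time: 18.75
position: [0.5884, 0.0787, 0.2579]
tool_rot: [0.123, 0.992, 0.0, 0.001]
ft_force: [-0.5, -0.7, -0.7]
grip_width: 0.0657
grip_force: 0.0
```

jog_arm(motion=[0,0,0,0,0,1,-1,0,0,0,0,0,1,-1,0,0,0,0,0,1,-1,0,0,0,0,0,1,-1,0,0,0,0,0,1,-1,0,0,0,0,0,1,-1,0,0,0,0,0,1,-1,0,0,0,0,0,1,-1,0,0,0,0,0,1,-1,0,0,0,0,0,1,-1,0,0,0,0,0,1,-1,0,0,0,0,0,1,-1])

```text
time: 20.25
position: [0.5884, 0.0787, 0.2577]
tool_rot: [0.516, 0.857, 0.0, 0.0]
ft_force: [0.0, -0.2, 0.8]
grip_width: 0.0872
grip_force: 0.0
```

jog_arm(motion=[0,0,0,0,0,1,-1,0,0,0,0,0,1,-1,0,0,0,0,0,1,-1,0,0,0,0,0,1,-1,0,0,0,0,0,1,-1,0,0,0,0,0,1,-1,0,0,0,0,0,1,-1,0,0,0,0,0,1,-1,0,0,0,0,0,1,-1,0,0,0,0,0,1,-1,0,0,0,0,0,1,-1,0,0,0,0,0,1,-1])

```text
time: 21.75
position: [0.5884, 0.0787, 0.2577]
tool_rot: [0.82, 0.573, 0.0, 0.0]
ft_force: [0.0, -0.2, -0.1]
grip_width: 0.0868
grip_force: 0.0
```

jog_arm(motion=[0,0,0,0,0,1,-1,0,0,0,0,0,1,-1,0,0,0,0,0,1,-1,0,0,0,0,0,1,-1,0,0,0,0,0,1,-1,0,0,0,0,0,1,-1,0,0,0,0,0,0,-1])

```text
time: 22.62
position: [0.5884, 0.0786, 0.2576]
tool_rot: [0.92, 0.391, 0.0, 0.0]
ft_force: [0.4, -0.2, 0.6]
grip_width: 0.0869
grip_force: 0.0
```

jog_arm(motion=[-0.07,-0.98,0,0,0,0,-1,-0.07,-0.98,0,0,0,0,-1,-0.07,-0.98,0,0,0,0,-1,-0.07,-0.98,0,0,0,0,-1,-0.07,-0.98,0,0,0,0,-1,-0.07,-0.98,0,0,0,0,-1,0,0,0.7,0,0,0,-1,0,0,0.7,0,0,0,-1,0,0,0.6,0,0,0,-1,0,0,0,0,0,0,-1])

```text
time: 23.88
position: [0.4063, 0.2297, 0.1759]
tool_rot: [0.92, 0.391, -0.002, -0.0]
ft_force: [-1.3, -0.5, 0.2]
grip_width: 0.0867
grip_force: 0.0
```

Run:
```python
from h import *
o,W=snap('pics/w8.png',('wrist','scene'));print(o['position'],o['tool_rot'],o['time'])
a=[cv2.imread(f'pics/w8_{n}.png') for n in ('wrist','scene')]
d=cv2.resize(a[1][110:220,170:300],None,fx=2,fy=2)
e=np.zeros((384,772,3),np.uint8);e[:,:512]=a[0];e[:220,512:]=d
cv2.imwrite('pics/c8.png',e)
for X in [(.4075,.23,.09),(.4075,.23,.0),(.4075,.23,.03)]: print(proj(W,X))
```

```text
[0.40633349 0.22967247 0.17586715] [ 9.20307169e-01  3.91192466e-01 -1.76671488e-03 -2.18380902e-04] 23.875
(np.float64(256.80061853710146), np.float64(199.71025975916058))
(np.float64(256.84267575281416), np.float64(177.40534979968322))
(np.float64(256.8312696187748), np.float64(183.45455653915735))
```

View pics/c8.png

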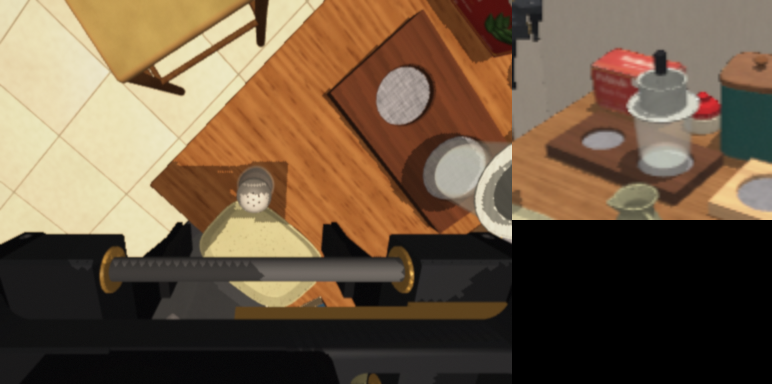

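The shaker's top is at (255,200) and its foot at (256,180), right where predicted, and the press stands in the filter. Descending on the shaker.

jog_arm(motion=[0,0,0.8,0,0,0,-1,0,0,0.8,0,0,0,-1,0,0,0.8,0,0,0,-1,0,0,0.7,0,0,0,-1,0,0,0.42,0,0,0,-1,0,0,0,0,0,0,-0.4,0,0,0,0,0,0,0.4,0,0,0,0,0,0,1,0,0,0,0,0,0,1,0,0,0,0,0,0,1,0,0,0,0,0,0,1,0,0,0,0,0,0,1], grip_force=20)

```text
time: 25.48
position: [0.4073, 0.2301, 0.0362]
tool_rot: [0.921, 0.391, 0.0, -0.0]
ft_force: [-0.9, 2.1, 4.5]
grip_width: 0.041
grip_force: 20.0
```

jog_arm(motion=[0,0,-0.5,0,0,0,1,0,0,-0.9,0,0,0,1,0,0,-0.9,0,0,-1,1,0,0,-0.9,0,0,-1,1,0,0,-0.9,0,0,-1,1,0,0,0,0,0,-1,1,0,0,0,0,0,-1,1,0,0,0,0,0,-1,1,0,0,0,0,0,-1,1,0,0,0,0,0,-1,1,0,0,0,0,0,-1,1,0,0,0,0,0,-1,1])

```text
time: 26.98
position: [0.4071, 0.2297, 0.1995]
tool_rot: [0.731, 0.683, -0.001, -0.0]
ft_force: [-0.3, 0.3, -1.2]
grip_width: 0.0413
grip_force: 20.0
```

jog_arm(motion=[0,0,0,0,0,-1,1,-0.2,0.92,0,0,0,0,1,-0.2,0.92,0,0,0,0,1,-0.2,0.92,0,0,0,0,1,-0.2,0.92,0,0,0,0,1,-0.25,0.91,0,0,0,0,1,0,0,0,0,0,0,1,0,0,0,0,0,0,1])

```text
time: 27.98
position: [0.5896, 0.1878, 0.199]
tool_rot: [0.707, 0.707, -0.001, -0.001]
ft_force: [0.3, 0.1, -0.6]
grip_width: 0.0412
grip_force: 20.0
```

Run:
```python
from h import *
o,W=snap('pics/w9.png',('wrist','side','scene'));print(o['position'],o['tool_rot'],o['time'],o['grip_width'])
# red box height: top corners
S,D=cam('scene'),cam('side')
print('red box left-top corner',tri((S,(213,137)),(D,(122,207))),'front top',tri((S,(211,152)),(D,(133,238))))
p=o['position'];
for n in ('side','scene'): print(n,proj(cam(n),(p[0],p[1],p[2]-.036)),proj(cam(n),(.591,.188,.012)))
im=cv2.imread('pics/w9_wrist.png');hsv=cv2.cvtColor(im,cv2.COLOR_BGR2HSV)
red=((hsv[...,2]>70)&(hsv[...,1]>170)&((hsv[...,0]<5)|(hsv[...,0]>174))).astype(np.uint8)
for c in cv2.findContours(red,0,1)[0]:
    if cv2.contourArea(c)>300: print('red',cv2.boundingRect(c))
```

```text
[0.58964603 0.18779214 0.19896017] [ 0.70716121  0.70705066 -0.00120159 -0.00097236] 27.975 0.04117744993868061
red box left-top corner (array([0.67381182, 0.2440758 , 0.11489412]), np.float64(0.013518859111521314)) front top (array([0.65958833, 0.24966395, 0.06014142]), np.float64(0.003968337457536828))
side (np.float64(177.1693951665851), np.float64(186.15907459580464)) (np.float64(182.72659457675837), np.float64(250.08279769983284))
scene (np.float64(210.19854004914976), np.float64(132.05692374385706)) (np.float64(214.7921436574858), np.float64(180.30883512413442))
red (332, 106, 14, 76)
red (353, 100, 63, 121)
```

jog_arm(motion=[0,0.03,0.7,0,0,0,1,0,0,0.8,0,0,0,1,0,0,0.8,0,0,0,1,0,0,0.7,0,0,0,1,0,0,0.5,0,0,0,1,0,0,0.15,0,0,0,1,0,0,0.08,0,0,0,1,0,0,0,0,0,0,1,0,0,0,0,0,0,1])

```text
time: 29.25
position: [0.5928, 0.1881, 0.0517]
tool_rot: [0.707, 0.707, 0.001, 0.001]
ft_force: [-0.3, -0.7, -1.7]
grip_width: 0.0412
grip_force: 20.0
```

jog_arm(motion=[0,-0.03,0.05,0,0,0,1,0,0,0.04,0,0,0,1,0,0,0,0,0,0,1,0,0,0,0,0,0,1])

```text
time: 29.75
position: [0.591, 0.188, 0.0482]
tool_rot: [0.707, 0.707, 0.0, 0.0]
ft_force: [-1.0, -0.3, 5.9]
grip_width: 0.0414
grip_force: 20.0
```

jog_arm(motion=[0,0,0,0,0,0,0.4,0,0,0,0,0,0,0,0,0,0,0,0,0,-0.5,0,0,0,0,0,0,-0.5,0,0,-0.3,0,0,0,-0.5,0,0,-0.7,0,0,0,-0.5,0,0,-1,0,0,0,-0.5,0,0,-1,0,0,0,-1,0,0,-1,0,0,0,-1,0,0,-1,0,0,0,-1,0,0,0,0,0,0,-1])

```text
time: 31.12
position: [0.5934, 0.1884, 0.252]
tool_rot: [0.707, 0.707, 0.004, 0.003]
ft_force: [0.3, -0.1, -0.4]
grip_width: 0.0864
grip_force: 0.0
```

Run:
```python
from h import *
o,W=snap('pics/w10.png',('wrist','side'));print(o['position'],o['time'],o['q'])
im=cv2.imread('pics/w10_wrist.png');hsv=cv2.cvtColor(im,cv2.COLOR_BGR2HSV)
u=proj(W,(.591,.188,.085));print('exp shaker top',u,'foot',proj(W,(.591,.188,.012)))
x,y=map(int,u);m=((hsv[...,1]<40)&(hsv[...,2]>120)).astype(np.uint8)
mm=np.zeros_like(m);mm[y-35:y+20,x-25:x+25]=m[y-35:y+20,x-25:x+25]
c=max(cv2.findContours(mm,0,1)[0],key=cv2.contourArea);print(cv2.boundingRect(c),cv2.contourArea(c))
```

```text
[0.59341522 0.18835188 0.25200916] 31.125 [1.28077649e-01 5.00983684e-01 1.42587210e+00 4.92219979e-05
 1.20507670e+00 1.27961588e-01]
exp shaker top (np.float64(252.81686455897645), np.float64(180.51386433232767)) foot (np.float64(252.97859200367967), np.float64(168.8108200737151))
(234, 152, 34, 29) 86.0
```

jog_arm(motion=[-0.968,-0.414,0,0,0,0,-1,-0.968,-0.414,0,0,0,0,-1,-0.968,-0.414,0,0,0,0,-1,-0.968,-0.414,0,0,0,0,-1,-0.968,-0.414,0,0,0,0,-1,-0.968,-0.414,0,0,0,0,-1,-0.968,-0.414,0,0,0,0,-1,-0.968,-0.414,0,0,0,0,-1,-0.968,-0.414,0,0,0,0,-1,-0.968,-0.414,0,0,0,0,-1,-0.968,-0.414,0,0,0,0,-1,0,0,0,0,0,-1,-1])

```text
time: 32.72
position: [0.4073, -0.24, 0.2458]
tool_rot: [0.683, 0.731, -0.0, -0.001]
ft_force: [-0.5, 1.0, -0.4]
grip_width: 0.0871
grip_force: 0.0
```

jog_arm(motion=[0,0,0,0,0,-1,-1,0,0,0,0,0,-1,-1,0,0,0,0,0,-1,-1,0,0,0,0,0,-1,-1,0,0,0,0,0,-1,-1,0,0,0,0,0,-1,-1,0,0,0,0,0,-1,-1,0,0,0,0,0,-1,-1,0,0,0,0,0,-1,-1,0,0,0,0,0,-1,-1,0,0,0,0,0,-1,-1,0,0,0,0,0,-1,-1])

```text
time: 34.22
position: [0.4079, -0.2371, 0.2456]
tool_rot: [0.324, 0.946, 0.001, -0.002]
ft_force: [0.8, -0.3, 0.1]
grip_width: 0.0869
grip_force: 0.0
```

jog_arm(motion=[0,0,0,0,0,-1,-1,0,0,0,0,0,-1,-1,0,0,0,0,0,-1,-1,0,0,0,0,0,-1,-1,0,0,0,0,0,-1,-1,0,0,0,0,0,-1,-1,0,0,0,0,0,-1,-1,0,0,0.6,0,0,0,-1,0,0,0.6,0,0,0,-1,0,0,0,0,0,0,-1,0,0,0,0,0,0,-1])

```text
time: 35.6
position: [0.4088, -0.2379, 0.199]
tool_rot: [0.087, 0.996, 0.0, -0.0]
ft_force: [1.4, -0.1, 0.3]
grip_width: 0.0868
grip_force: 0.0
```

Run:
```python
from h import *
o,W=snap('pics/w11.png',('wrist','scene'));print(o['position'],o['tool_rot'],o['time'],o['q'][5])
im=cv2.imread('pics/w11_wrist.png');hsv=cv2.cvtColor(im,cv2.COLOR_BGR2HSV)
print('exp flange',proj(W,(.407,-.2405,.053)),'knob',proj(W,(.407,-.2405,.088)))
m=((hsv[...,1]<60)&(hsv[...,2]>110)).astype(np.uint8);m[232:]=0
c=max([c for c in cv2.findContours(m,0,1)[0] if cv2.boundingRect(c)[2]<150],key=cv2.contourArea)
e=cv2.fitEllipse(cv2.convexHull(c));print(e,cv2.boundingRect(c),plane(W,e[0],.053))
x,y=map(int,e[0]);k=((hsv[...,1]>110)&(hsv[...,0]<20)).astype(np.uint8);q=np.zeros_like(k);q[y-20:y+35,x-20:x+20]=k[y-20:y+35,x-20:x+20]
c=max(cv2.findContours(q,0,1)[0],key=cv2.contourArea);b=cv2.boundingRect(c);print('knob',b,plane(W,(b[0]+b[2]/2,b[1]+b[3]/2),.075))
# w6 flange
C6=cam('wrist',{'position':[.44418732,-.11629353,.1602673],'tool_rot':[.016326,.999865,.000853,-.001637]})
print('w6',plane(C6,(131,161),.053))
```

```text
[ 0.40875705 -0.23791116  0.19903042] [ 8.71499418e-02  9.96195110e-01  2.64223028e-04 -3.47103717e-04] 35.6 -2.1602545974201153
exp flange (np.float64(253.91393828770498), np.float64(183.15370739817746)) knob (np.float64(253.64101421618224), np.float64(191.65011178888176))
((225.98976135253906, 151.17721557617188), (131.65150451660156, 176.30126953125), 161.2274627685547) (164, 73, 132, 159) [ 0.36525449 -0.26472041  0.053     ]
knob (217, 131, 28, 27) [ 0.3569625  -0.25527548  0.075     ]
w6 [ 0.40606858 -0.2381865   0.053     ]
```

Run:
```python
from h import *
o=robot.get_obs();W=cam('wrist',o)
im=cv2.imread('pics/w11_wrist.png');hsv=cv2.cvtColor(im,cv2.COLOR_BGR2HSV)
k=((hsv[...,1]>100)&((hsv[...,0]<16))).astype(np.uint8);q=np.zeros_like(k);q[170:225,230:280]=k[170:225,230:280]
for c in cv2.findContours(q,0,1)[0]:
    b=cv2.boundingRect(c)
    if cv2.contourArea(c)>30: print('knob',b,cv2.contourArea(c),plane(W,(b[0]+b[2]/2,b[1]+b[3]/2),.075))
g=cv2.medianBlur(cv2.cvtColor(im,cv2.COLOR_BGR2GRAY),3)[:240]
h=cv2.HoughCircles(g,cv2.HOUGH_GRADIENT,1.5,30,param1=120,param2=25,minRadius=33,maxRadius=52)
for a in h[0][:5]: print(a,plane(W,a[:2],.053).round(4))
print('expected radius',266*.047/(.199+.1525-.053))
print(hsv[150:220:6,254].tolist())
```

```text
knob (235, 215, 45, 10) 177.0 [ 0.44490759 -0.24349813  0.075     ]
knob (247, 178, 17, 22) 277.5 [ 0.40895144 -0.23939005  0.075     ]
[255.75 182.25  39.  ] [ 0.4071 -0.2389  0.053 ]
[381.75  87.75  44.55] [ 0.3295 -0.0909  0.053 ]
[414.75  89.25  51.15] [ 0.337  -0.0569  0.053 ]
[464.25 116.25  46.2 ] [ 0.3739 -0.0044  0.053 ]
[504.75 180.75  36.3 ] [0.4554 0.0451 0.053 ]
expected radius 41.882747068676714
[[22, 39, 170], [22, 40, 164], [21, 39, 168], [23, 34, 228], [22, 41, 166], [11, 176, 71], [12, 179, 121], [13, 175, 221], [12, 175, 211], [25, 18, 247], [23, 18, 246], [23, 18, 247]]
```

jog_arm(motion=[0.03,-0.03,0.7,0,0,0,-1,0,0,0.8,0,0,0,-1,0,0,0.8,0,0,0,-1,0,0,0.65,0,0,0,-0.5,0,0,0.24,0,0,0,0,0,0,0,0,0,0,0.4,0,0,0,0,0,0,0.6,0,0,0,0,0,0,1,0,0,0,0,0,0,1,0,0,0,0,0,0,1,0,0,0,0,0,0,1,0,0,0,0,0,0,1], grip_force=20)

```text
time: 37.2
position: [0.4075, -0.2389, 0.0717]
tool_rot: [0.087, 0.996, -0.0, 0.0]
ft_force: [0.3, 0.3, 2.9]
grip_width: 0.0193
grip_force: 20.0
```

jog_arm(motion=[0,0,0,0,0,0,1,0,0,0,0,0,0,1,0,0,0,0,0,0,1])

```text
time: 37.58
position: [0.4075, -0.2389, 0.0717]
tool_rot: [0.087, 0.996, -0.0, 0.0]
ft_force: [-0.1, 1.2, 4.5]
grip_width: 0.019
grip_force: 20.0
```

jog_arm(motion=[0,0,-0.5,0,0,0,1,0,0,-0.8,0,0,0,1,0,0,-0.9,0,0,0,1,0,0,-0.8,0,0,0,1,-0.75,0.36,0,0,0,0,1,-0.75,0.36,0,0,0,0,1,-0.75,0.36,0,0,0,0,1,-0.75,0.36,0,0,0,0,1,-0.75,0.36,0,0,0,0,1,-0.66,0.325,0,0,0,0,1,0,0,0,0,0,0,1,0,0,0,0,0,0,1])

```text
time: 39.08
position: [0.5946, -0.1856, 0.1905]
tool_rot: [0.087, 0.996, 0.0, -0.002]
ft_force: [-0.0, -0.0, -1.4]
grip_width: 0.019
grip_force: 20.0
```

Run:
```python
from h import *
o,W=snap('pics/w12.png',('wrist','side','scene'));print(o['position'],o['tool_rot'],o['time'],o['grip_width'])
A=lambda f:cv2.imread('pics/'+f)
Z=lambda im,x,y,w,h:cv2.resize(im[y:y+h,x:x+w],(266,200),interpolation=cv2.INTER_CUBIC)
s,d,w=A('w12_side.png'),A('w12_scene.png'),A('w12_wrist.png')
r1=[Z(s,200,90,120,90),Z(d,285,130,120,90),Z(s,150,210,120,90)]
r2=[Z(d,170,130,120,90),Z(A('w2.png'),180,170,80,60),Z(A('w6.png'),330,130,107,80)]
r3=[Z(A('w5_wrist.png'),80,90,107,80),Z(s,250,180,80,60),Z(d,200,190,80,60)]
cv2.imwrite('pics/m12.png',cv2.vconcat([cv2.hconcat(r) for r in (r1,r2,r3)]))
```

```text
[ 0.59458359 -0.18556479  0.19047874] [ 8.70525601e-02  9.96202512e-01  3.55850710e-04 -1.50993565e-03] 39.075 0.018997842281942894
```

View pics/m12.png

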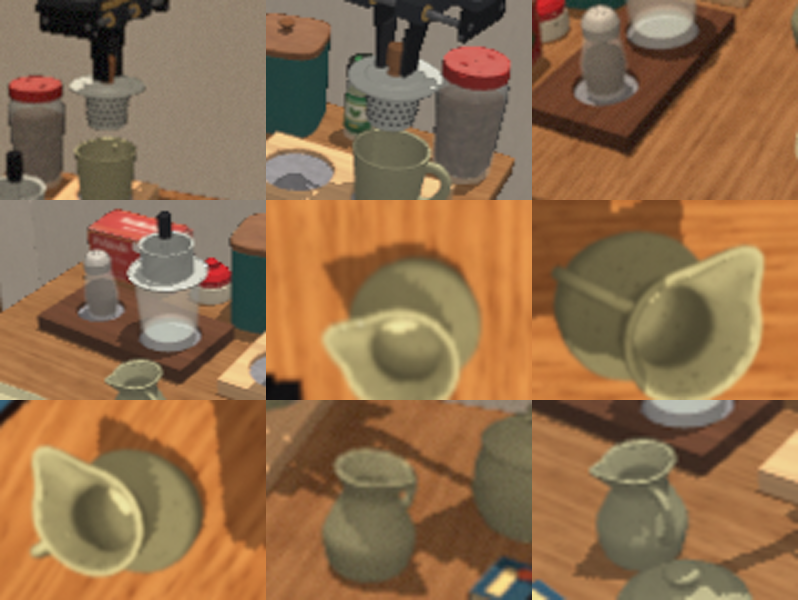

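The montage shows the shaker standing in its recess, the filter and press seated, and the infuser basket centred over the mug (side crop x≈107 against 106, scene 393 against 391). The jug's lip points to about 160° and its handle to about 250°, so I'll grip it along the 125°/305° line. Lowering the infuser.

jog_arm(motion=[0,0,0.3,0,0,0,1,0,0,0.4,0,0,0,1,0,0,0.4,0,0,0,1,0,0,0.4,0,0,0,1,0,0,0.3,0,0,0,1,0,0,0.2,0,0,0,1,0,0,0.05,0,0,0,1,0,0,0,0,0,0,1,0,0,0,0,0,0,1])

```text
time: 40.35
position: [0.5964, -0.1861, 0.1102]
tool_rot: [0.087, 0.996, -0.0, 0.001]
ft_force: [-0.4, 0.1, -1.3]
grip_width: 0.0192
grip_force: 20.0
```

jog_arm(motion=[0,0,0.05,0,0,0,1,0,0,0.03,0,0,0,1,0,0,0,0,0,0,1,0,0,0,0,0,0,1])

```text
time: 40.85
position: [0.5964, -0.186, 0.1071]
tool_rot: [0.087, 0.996, -0.0, 0.001]
ft_force: [-0.1, -0.3, 4.5]
grip_width: 0.0193
grip_force: 20.0
```

jog_arm(motion=[0,0,0,0,0,0,0.5,0,0,0,0,0,0,0.2,0,0,0,0,0,0,0.2,0,0,0,0,0,0,0.2,0,0,-0.3,0,0,0,0.2,0,0,-0.6,0,0,0,0.2,0,0,-0.9,0,0,0,0.2,0,0,-0.9,0,0,0,-1,0,0,-0.9,0,0,0,-1,0,0,0,0,0,0,-1])

```text
time: 42.1
position: [0.598, -0.1868, 0.2548]
tool_rot: [0.087, 0.996, -0.002, 0.004]
ft_force: [0.3, -0.5, -0.7]
grip_width: 0.0568
grip_force: 0.0
```

jog_arm(motion=[0,0,0,0,0,-1,-1,0,0,0,0,0,-1,-1,0,0,0,0,0,-1,-1,0,0,0,0,0,-1,-1,0,0,0,0,0,-1,-1,0,0,0,0,0,-1,-1,0,0,0,0,0,-1,-1,0,0,0,0,0,-1,-1,0,0,0,0,0,-1,-1,0,0,0,0,0,-1,-1,0,0,0,0,0,-1,-1,0,0,0,0,0,0,-1])

```text
time: 43.6
position: [0.5953, -0.1856, 0.2494]
tool_rot: [-0.292, 0.956, 0.001, -0.001]
ft_force: [0.0, 0.1, -0.6]
grip_width: 0.0865
grip_force: 0.0
```

jog_arm(motion=[0.09,0.9,0,0,0,0,-1,0.09,0.9,0,0,0,0,-1,0.09,0.9,0,0,0,0,-1,0.09,0.9,0,0,0,0,-1,0.09,0.9,0,0,0,0,-1,0.09,0.9,0,0,0,0,-1,0.08,0.89,0,0,0,0,-1,0,0,0.7,0,0,0,-1,0,0,0.7,0,0,0,-1,0,0,0.6,0,0,0,-1,0,0,0,0,0,0,-1,0,0,0,0,0,0,-1])

```text
time: 45.1
position: [0.4351, 0.0088, 0.1708]
tool_rot: [-0.292, 0.956, -0.0, 0.0]
ft_force: [0.5, -0.3, -0.0]
grip_width: 0.0869
grip_force: 0.0
```

Run:
```python
from h import *
o,W=snap('pics/w13.png');print(o['position'],o['tool_rot'],o['time'],o['q'][5])
C2=cam('wrist',{'position':[.48483636,.08060439,.29343413],'tool_rot':[.706,.708,0,0]})
C6=cam('wrist',{'position':[.44418732,-.11629353,.1602673],'tool_rot':[.016326,.999865,.000853,-.001637]})
print(plane(C2,(225.1,207),.022),plane(C6,(368.6,172),.022))
im=cv2.imread('pics/w13.png');hsv=cv2.cvtColor(im,cv2.COLOR_BGR2HSV)
m=((hsv[...,0]>19)&(hsv[...,0]<45)&(hsv[...,1]>35)&(hsv[...,1]<150)).astype(np.uint8);m[232:]=0
m=cv2.morphologyEx(m,cv2.MORPH_OPEN,np.ones((5,5),np.uint8))
print('exp body',proj(W,(.434,.009,.022)),'rim',proj(W,(.434,.009,.083)),'r',266*.032/(o['position'][2]+.13))
for c in cv2.findContours(m,0,1)[0]:
    if cv2.contourArea(c)>300: print(cv2.boundingRect(c),cv2.contourArea(c))
g=cv2.medianBlur(cv2.cvtColor(im,cv2.COLOR_BGR2GRAY),3)[120:235,190:330]
h=cv2.HoughCircles(g,cv2.HOUGH_GRADIENT,1.5,8,param1=80,param2=15,minRadius=20,maxRadius=36)
if h is not None:
    for a in h[0][:6]: print(a+[190,120,0],plane(W,a[:2]+[190,120],.022).round(4))
```

```text
[0.43506134 0.00875347 0.17082849] [-2.92160524e-01  9.56369224e-01 -1.95832774e-04  3.10616122e-04] 45.1 -2.401550061213983
[0.43188325 0.00766484 0.022     ] [0.43177351 0.00915954 0.022     ]
exp body (np.float64(257.43676241873385), np.float64(182.9656323329695)) rim (np.float64(257.6678878388013), np.float64(199.11616783963058)) r 28.295192207694306
(88, 184, 83, 48) 1345.0
(3, 175, 72, 57) 2259.0
(232, 151, 62, 70) 3026.0
(3, 138, 43, 33) 746.5
(335, 12, 177, 220) 29509.5
(173, 0, 101, 96) 7996.0
[261.25 194.25  25.25] [0.4429 0.0205 0.022 ]
[264.25 203.25  33.5 ] [0.4502 0.0298 0.022 ]
[253.75 188.25  33.5 ] [0.4417 0.009  0.022 ]
[274.75       203.25        31.85000038] [0.4432 0.0402 0.022 ]
[261.25 182.25  33.5 ] [0.4308 0.0122 0.022 ]
[214.75       167.25        30.04999924] [ 0.4459 -0.0421  0.022 ]
```

jog_arm(motion=[0.05,0.08,0,0,0,0,-1,0,0,0.7,0,0,0,-1,0,0,0.8,0,0,0,-1,0,0,0.8,0,0,0,-1,0,0,0.7,0,0,0,-1,0,0,0.4,0,0,0,-1,0,0,0.17,0,0,0,-1,0,0,0,0,0,0,-0.6,0,0,0,0,0,0,0,0,0,0,0,0,0,1,0,0,0,0,0,0,1,0,0,0,0,0,0,1], grip_force=25)

```text
time: 46.65
position: [0.4317, 0.0102, 0.0281]
tool_rot: [-0.292, 0.956, -0.0, 0.001]
ft_force: [0.6, -0.4, 6.1]
grip_width: 0.0635
grip_force: 25.0
```

jog_arm(motion=[0,0,-0.4,0,0,0,1,0,0,-0.8,0,0,0,1,0,0,-1,0,0,0,1,0,0,-1,0,0,0,1,0,0,-1,0,0,0,1,-0.44,-0.816,0,0,0,0,1,-0.44,-0.816,0,0,0,0,1,-0.44,-0.816,0,0,0,0,1,-0.44,-0.816,0,0,0,0,1,-0.44,-0.816,0,0,0,0,1,0,0,0,0,0,0,1,0,0,0,0,0,0,1])

```text
time: 48.15
position: [0.5937, -0.075, 0.1945]
tool_rot: [-0.292, 0.956, 0.001, -0.002]
ft_force: [-0.8, 0.5, -1.6]
grip_width: 0.0634
grip_force: 25.0
```

Run:
```python
from h import *
o,W=snap('pics/w14.png',('wrist','scene','side'));print(o['position'],o['tool_rot'],o['time'],o['grip_width'])
S,D=cam('scene'),cam('side')
s0,d0=cv2.imread('pics/scene0.png'),cv2.imread('pics/side0.png')
# canister lid-bottom front corner: (scene, side) teal mask extents
for n,im in (('scene',s0),('side',d0)):
    h=cv2.cvtColor(im,cv2.COLOR_BGR2HSV);m=((h[...,0]>78)&(h[...,0]<100)&(h[...,1]>100)).astype(np.uint8)
    c=max(cv2.findContours(m,0,1)[0],key=cv2.contourArea);print(n,cv2.boundingRect(c),cv2.approxPolyDP(c,4,True)[:,0].tolist())
```

```text
[ 0.59374373 -0.0750294   0.19450425] [-0.29231845  0.95631904  0.00119709 -0.00154485] 48.15 0.06340422242264178
scene (275, 150, 39, 41) [[313, 150], [303, 158], [275, 153], [275, 184], [304, 189], [311, 178]]
side (152, 167, 45, 47) [[195, 167], [186, 176], [152, 174], [157, 202], [166, 211], [190, 211], [187, 193], [196, 183]]
```

Run:
```python
from h import *
S,D=cam('scene'),cam('side')
for C,l in ((S,[(275,184),(304,189),(311,178)]),(D,[(157,202),(166,211),(190,211)])):
    for u in l: print(plane(C,u,0).round(3))
c=np.array([.596,-.0757]);a=np.array([-.559,.829]);p=np.array([.829,.559])
for X in [(.65,.0),(.66,.02),(.65,-.03)]: r=np.array(X)-c;print(X,'along',r@a,'perp',r@p)
```

```text
[0.68 0.04 0.  ]
[ 0.7   -0.043  0.   ]
[ 0.763 -0.032  0.   ]
[0.776 0.015 0.   ]
[0.727 0.046 0.   ]
[0.67  0.023 0.   ]
(0.65, 0.0) along 0.03256929999999997 perp 0.08708230000000004
(0.66, 0.02) along 0.04355929999999996 perp 0.10655230000000006
(0.65, -0.03) along 0.007699299999999975 perp 0.07031230000000004
```

jog_arm(motion=[0,0,0.5,0,0,0,1,0,0,0.7,0,0,0,1,0,0,0.7,0,0,0,1,0,0,0.7,0,0,0,1,0,0,0.6,0,0,0,1,0,0,0.4,0,0,0,1,0,0,0.15,0,0,0,1,0,0,0,0,0,0,1,0,0,0,0,0,0,1])

```text
time: 49.42
position: [0.5961, -0.0759, 0.0465]
tool_rot: [-0.292, 0.956, -0.001, 0.001]
ft_force: [0.0, -0.6, -2.0]
grip_width: 0.0632
grip_force: 25.0
```

jog_arm(motion=[0,0,0.08,0,0,0,1,0,0,0.05,0,0,0,1,0,0,0.03,0,0,0,1,0,0,0,0,0,0,1,0,0,0,0,0,0,1])

```text
time: 50.05
position: [0.5956, -0.0758, 0.0402]
tool_rot: [-0.292, 0.956, -0.0, 0.0]
ft_force: [-1.7, -0.6, 6.2]
grip_width: 0.0632
grip_force: 25.0
```

jog_arm(motion=[0,0,0,0,0,0,0,0,0,0,0,0,0,-0.8,0,0,0,0,0,0,-0.8,0,0,0,0,0,0,-0.8,0,0,-0.3,0,0,0,-0.8,0,0,-0.7,0,0,0,-0.8,0,0,-1,0,0,0,-0.8,0,0,-1,0,0,0,-0.8,0,0,-1,0,0,0,-0.8,0,0,-1,0,0,0,-0.8,1,0,0,0,0,0,-0.8,1,0,0,0,0,0,-0.8])

```text
time: 51.55
position: [0.5287, -0.1208, 0.2407]
tool_rot: [-0.293, 0.956, -0.001, 0.001]
ft_force: [-0.4, 0.3, 0.3]
grip_width: 0.078
grip_force: 0.0
```

Run:
```python
from h import *
o,W=snap('pics/w15.png',('wrist','scene','side'));print(o['position'],o['time'],o['grip_width'])
Z=lambda im,x,y,w,h:cv2.resize(im[y:y+h,x:x+w],(400,300),interpolation=cv2.INTER_CUBIC)
w,d,s=[cv2.imread(f'pics/w15_{n}.png') for n in('wrist','scene','side')]
cv2.imwrite('pics/m15.png',cv2.vconcat([cv2.hconcat([Z(d,180,130,200,150),Z(s,140,120,160,120)]),cv2.hconcat([Z(w,0,0,512,384),Z(s,130,200,120,90)])]))
```

```text
[ 0.52873024 -0.1207789   0.2406845 ] 51.55 0.07804011707955602
```

View pics/m15.png

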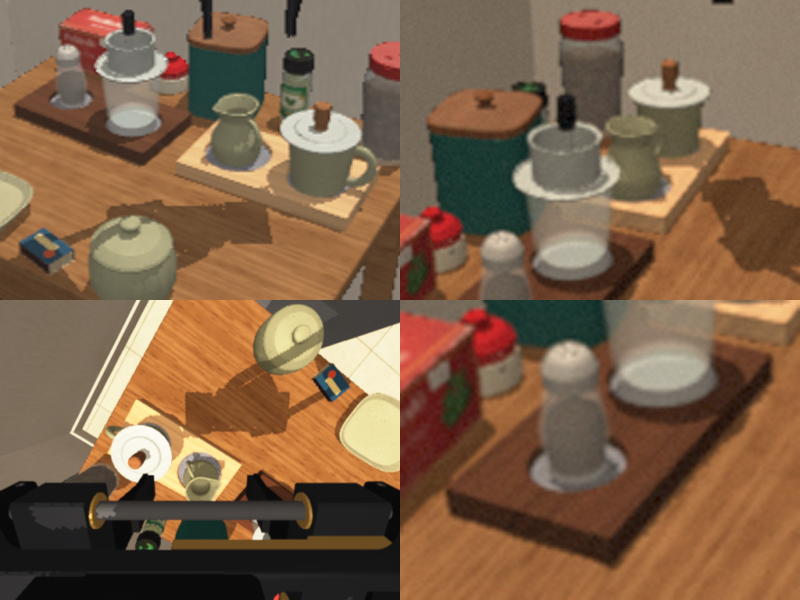

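The last montage shows everything upright and in place: the filter and press on the glass, the shaker in its recess, the infuser in the mug, and the jug in its recess. The gripper is clear of all of it.

jog_arm(motion=[0,0,0,0,0,0,-0.8,0,0,0,0,0,0,-0.8,0,0,0,0,0,0,-0.8])

```text
time: 52.08
position: [0.5297, -0.12, 0.239]
tool_rot: [-0.293, 0.956, 0.0, 0.0]
ft_force: [-0.5, 0.4, -1.0]
grip_width: 0.0786
grip_force: 0.0
```

```bash
python3 -c "
from rig import robot
print(robot.hand_in())"
```

```text
the job is handed in; nothing more can be done
None
```

Both drink sets are made up and the job was handed in at about 52 s; the final pictures show every piece upright, released and in place, with the glass and mug still in their recesses.

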